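# Seat the filter head in the suction flask and hold the keyed funnel pressed home

### The job

Set up the filtration unit: put the filter head's rubber stopper into the neck of the clamped suction flask so it sits upright and snug, and let go of it. Then fit the small steel funnel over the filter head's spigot, turn its black knurled collar until the keyways hidden inside it drop over the studs, press the funnel down fully home against the sprung seal ring, and finish while still holding it pressed home with the gripper, so that I can connect the pump. Leave the rest of the bench as it is.

Things in the scene. Friction and masses are not known exactly. Their poses are not given: they have to be found in the camera images.
- flask_mouth (a point): centre of the rim of the conical glass suction flask, 180 mm above the bench (all sizes in mm); z up, x away from the robot within 0.35 rad. Fixed: clamped to a stand (jaws 36 to 50 below the rim). Neck 40 to 44 in diameter outside; bore 35 at the rim, tapering inwards like the stopper
- stand_rod (a point): top of the stand's steel rod that carries the flask's clamp, 250 above the bench, rod diameter 12, 163 from the neck's axis; fixed with the flask
- filter_head: filter head, upright on the bench. Heights from its underside: rubber stopper 0 to 28 (diameter 28 to 36), steel flange 28 to 38 (diameter 48: grip here, fingertips level with its underside), seal ring, spigot to 63. Origin: underside centre, z up. Seated, the origin is 22 to 26 below the flask's rim; the wedged stopper does not turn under the collar. About 0.22 kg
- spigot (a point): on the filter head's axis, 52 above its origin, axes as the head's: middle of the steel spigot's four studs, 4 thick, on its +x, -x, +y, -y sides, reaching 17 from the axis. Spigot diameter 26, with a chamfered nose from 60 to 63 above the origin
- seal_top (a point): middle of the top of the white sprung seal ring round the spigot (diameter 43), 45 above the filter head's origin at rest. It can be pressed down 3: it yields at 4 N and bottoms at 9 N (the funnel's weight gives 2 N of that), and springs back when let go; the stopper may sink 1 more in the neck as you press
- funnel: funnel, upright on the bench: black knurled collar 0 to 30 up (diameter 46: grip and turn here) round a short open steel tube (diameter 36, rim 39) that reaches 58 up. The collar swivels freely on the tube, so this pose does not tell where the keyways lie. Origin: on the axis at the collar's underside, z up. About 0.2 kg
- collar_bore (a point): on the funnel's axis, 7 above its origin: middle of the collar's bore, diameter 28, with four hidden keyways 8 wide, 90 degrees apart: they meet the studs within a quarter turn, with 0.13 rad play either side. Funnel origin above the head's: 54 resting on the studs, 45 dropped onto the seal ring, 42 home. It sticks if wrung against a keyway's side: centre it or regrip
- spare_stopper: bystander: plain rubber stopper with no metal on it, diameter 28 to 36, 28 tall; origin at the centre of its underside
- beaker: bystander: open glass beaker, diameter 70, 90 tall; origin at the centre of its underside
- petri_dish: bystander: closed clear petri dish, diameter 94, 15 tall; origin at the centre of its underside
- slide_box: bystander: closed grey microscope-slide box, 87 x 102, 36 tall; origin at the centre of its underside
- pen_pot: bystander: blue desk pot, round foot of diameter 100, with tubes and pens up to 155 high; origin at the centre of its underside
- reagent_bottle: bystander: amber glass bottle with a black cap, diameter 64, 130 tall; origin at the centre of its underside
There are look-alikes about, which are no part of the job. Leave any blue look-alike of the funnel alone.

How it is judged:
By the outcome, as a careful person would: the job done as asked, in the order asked, and still so for the second after the job is handed in, while the arm keeps its last pose, push and grip.
It also fails if it takes over 72 s, if anything falls off the work surface, if the arm or the gripper's body presses on something with over 40 N, if the wrist force passes 120 N, or if a joint passes its speed limit or range.

### The arm

A 6-joint arm with a two-finger parallel gripper is mounted at the origin on the work surface. World frame = base frame: x ahead of the robot, y to its left, z up, the work surface at z = 0. Lengths are in m, angles in degrees, forces in N, time in s.
With the tool pointing down it reaches from about 0.375 to 0.75 m from the base axis. Payload 9 kg.
Tool frame: the origin (TCP) lies midway between the tips of the shut fingers; the grasp point (between the pads) lies 19 mm behind it; z points along the fingers, y is the line along which they close (so a half turn about z gives the same grasp; the last joint's range is limited). The gripper opens to 85 mm and grips with 20 to 120 N. Pads are 22 mm wide; open, the fingers measure 114 mm over their backs; the gripper's body (76 mm by 85 mm) begins 54 mm behind the grasp point. The pads swing forward as they close: fully open they stand 13 mm farther back than shut.
Start: joints at [55.25, 5.964, 5.575, 89.605, 0, 77.527], TCP at [0.227, 0.555, 0.231] pointing down, gripper open.
Joint ranges: [-171.21, 171.21], [-48.23, 106.86], [-62.78, 66.21], [-105.2, 120.99], [-86.42, 89.51], [-180, 180]. Speed limits (degrees/s): [127.2, 127.2, 147.25, 180, 180, 180].

### API

Orientations are given as [roll, pitch, yaw] about the fixed x, y, z axes, in that order (R = Rz(yaw) Ry(pitch) Rx(roll)).
In Python, from workcell import * gives the robot as it stands. The module is installed in compiled form; this text tells all that it offers.
- The arm moves only by the tool step_arm, never from a script. Its argument "motion" is a list that holds one entry, the list of rows, each a list of 7 numbers: the shift along the tool's x, y, z in units of 40 mm (1.0 is 40 mm), then the turn, a rotation vector about the tool's x, y, z in units of 5 degrees (1.0 is 5 degrees), then the opening, from 0 (shut) to 1 (fully open). A call has 1 to 12 rows; each row shifts and turns the commanded pose from where the row before left it, along the tool's axes as they then stand; what a row does not reach is not made up. A row lasts 1/10 s, in which the tool goes at most 50 mm and 8.59 degrees, less where a joint would pass 70% of its speed; a pose out of reach is approached as far as the arm can. A call is refused whole if a number of a shift passes 1 or a number of a turn 1, either way. A call with a gripper value outside its range is refused whole. The fingers move at their own pace and stop on an object; "force" is the grip in N (left out, the last holds). Time passes only in rows, so rows that do not move let the fingers close. It gives the time, the measured TCP pose, the force, the opening and the grip force at its end, in the units of the state.
- observe(): the state, without advancing time (a new reading comes with each control period).
- get_image(name): name is "scene" or "side" or "wrist"; returns a dict with "img" (384x512x3 uint8, red, green, blue), "K" (3x3 intrinsics, pixels), "eye" and "attitude" of the camera in the world; the wrist camera has in their place "tool_from_camera" (4x4, takes a point from camera to tool coordinates, whose origin is the TCP and whose axes are the flange's). Camera axes: x right, y down, z forward; pixel columns grow to the right and rows downward; lengths in m; the calibration is good to about 2 mm. A picture is of the moment at which its call begins: read the wrist's pose just before it. There is no depth.
- finish_job(): hands the job in; it is judged then, once.
The state is a dict: "t": time; "joint_pos": joint angles; "qvel": joint speeds; "effort": joint torques, N m; "ee_pos": TCP position; "ee_rot": TCP orientation; "contact_force": force on the tool from outside, world axes, zero at the start; "ft_torque": the same for the moment, N m; "gripper_width": finger opening in m; "gripper_force": force on a finger pad.
Only numpy, scipy, OpenCV 4.12 (cv2) and the standard library are available. Lean on these libraries where they do the work, as an engineer would, in place of code of your own. Each camera call takes 0.05 s, during which the arm holds its last target. There are 200 camera calls.

## Working session

There is one attempt and no reset: what is moved stays moved. The work goes in short steps, Python scripts to look and compute and a tool call to move; the robot and the scene stay as the last step left them, time stands still between calls to the robot, and variables do not carry over. Pictures are saved under pics/ and viewed, at most 10 in all, crops included, and the job is handed in when it is done.

Besides the shell and the picture viewer there is one more tool, called after "Request:" by a JSON object that holds its "api" and its "payload". step_arm: Moves the arm, as the interface text tells. Its arguments: {"type":"object","properties":{"motion":{"type":"array"},"force":{"type":"number"}},"required":["motion"]}

```bash
mkdir -p pics; cat > h.py <<'E'
from workcell import *
import numpy as np, cv2, pickle
def save(n,f):
    g=get_image(n); cv2.imwrite('pics/'+f+'.png',g['img'][:,:,::-1]); pickle.dump(g,open('pics/'+f+'.pkl','wb')); return g
E
python3 - <<'E'
from h import *
s=observe(); print(s)
a=save('scene','s0');b=save('side','d0');c=save('wrist','w0')
for g in (a,b): print(g['K'],g['eye'],g['attitude'])
print(c['K'],c['tool_from_camera'])
E
```

```text
{'t': 0.0, 'joint_pos': array([5.52506906e+01, 6.00045114e+00, 5.52765562e+00, 8.96049859e+01,
       1.32006101e-03, 7.75256459e+01]), 'qvel': array([-0.05801616,  0.03431148, -0.05193827,  0.00530639, -0.0229326 ,
       -0.04487307]), 'effort': array([-1.27493126e-04, -5.56930697e+01,  5.03649688e+01,  1.72462792e-02,
       -3.12170177e-04, -2.36972545e-05]), 'ee_pos': array([0.22723248, 0.55494862, 0.23050933]), 'ee_rot': array([-1.79924340e+02, -1.80898797e-02,  1.57725032e+02]), 'contact_force': array([-0.25368975,  0.25756004,  0.02620217]), 'ft_torque': array([-0.01252811,  0.03291204, -0.00159946]), 'gripper_force': 0.0, 'gripper_width': 0.08534157151325936}
[[479.29814491   0.         252.74246995]
 [  0.         479.29814491 188.84717648]
 [  0.           0.           1.        ]] [1.54893139 0.15662659 1.03129198] [-130.39219285    1.05109489   99.53801525]
[[437.95041066   0.         257.33303312]
 [  0.         437.95041066 192.50002227]
 [  0.           0.           1.        ]] [-0.11234403 -0.75700995  0.85133674] [-125.22753947   -0.15487572  -41.30778306]
[[287.62554516   0.         262.05623893]
 [  0.         287.62554516 194.62757887]
 [  0.           0.           1.        ]] [[-1.07027324e-04 -9.59855654e-01 -2.80494407e-01  7.19759302e-02]
 [ 9.99999825e-01  6.05040497e-05 -5.88612306e-04  6.05683399e-04]
 [ 5.81953897e-04 -2.80494420e-01  9.59855479e-01 -1.42637767e-01]
 [ 0.00000000e+00  0.00000000e+00  0.00000000e+00  1.00000000e+00]]
```

```bash
python3 - <<'E'
import cv2
for f in('s0','d0'):
    cv2.imwrite(f'pics/{f}b.png',cv2.resize(cv2.imread(f'pics/{f}.png'),(800,600),interpolation=cv2.INTER_CUBIC))
E
```

```text
(no output)
```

View pics/s0b.png

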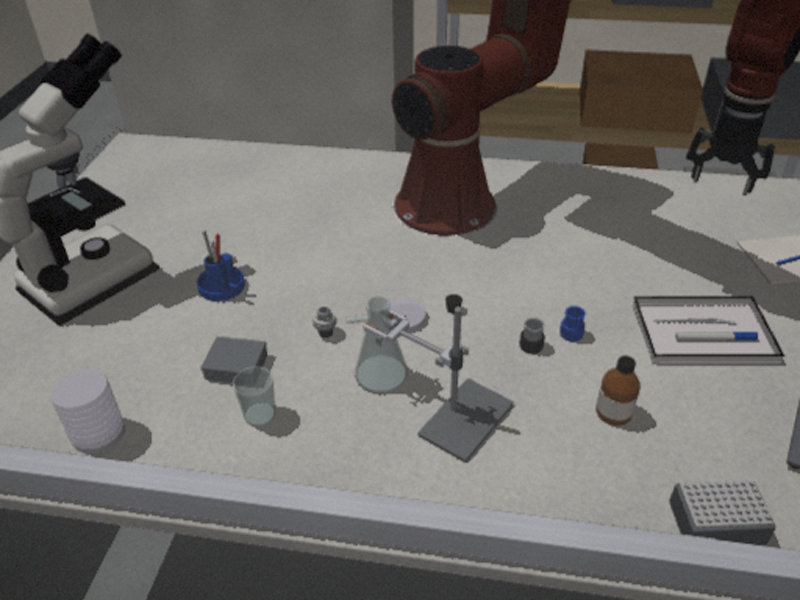

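View pics/d0b.png

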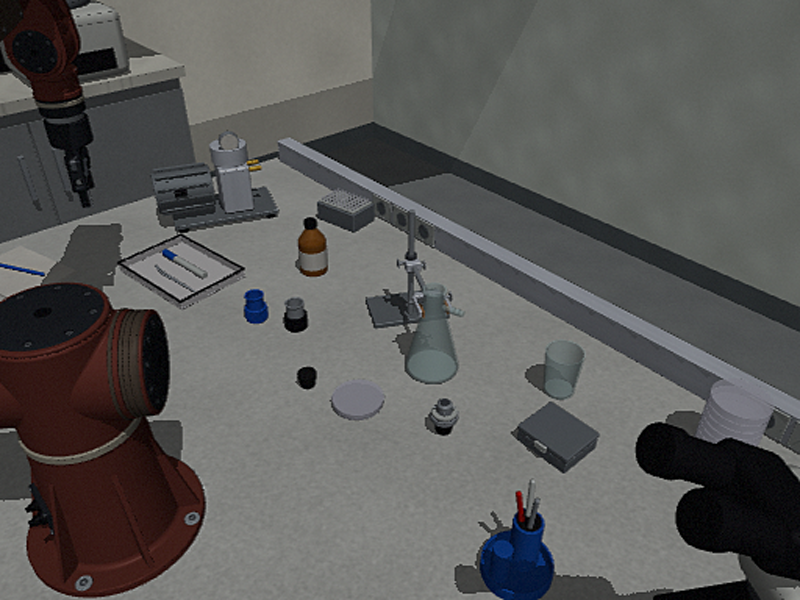

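The scene picture (800-wide) shows the filter head at (325,320), the funnel at (533,335), the flask mouth at (378,303) and the rod top at (457,310). In the side picture they are at (443,415), (295,315), (435,289) and (411,213). The blue look-alike stands beside the funnel. I'll enlarge these.

```bash
python3 - <<'E'
import cv2,numpy as np
rows=[]
for f,cs in(('s0',[(242,200),(208,205),(341,214)]),('d0',[(278,192),(284,266),(189,201)])):
    im=cv2.imread(f'pics/{f}.png'); r=[]
    for x,y in cs:
        c=cv2.resize(im[y-25:y+25,x-22:x+22],(264,300),interpolation=cv2.INTER_CUBIC)
        c=cv2.convertScaleAbs(c,alpha=1.5)
        for k in range(0,44,10): cv2.line(c,(k*6,0),(k*6,6),(0,0,255),1)
        for k in range(0,50,10): cv2.line(c,(0,k*6),(6,k*6),(0,0,255),1)
        r.append(c)
    rows.append(np.hstack(r))
cv2.imwrite('pics/m1.png',np.vstack(rows))
E
```

```text
(no output)
```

View pics/m1.png

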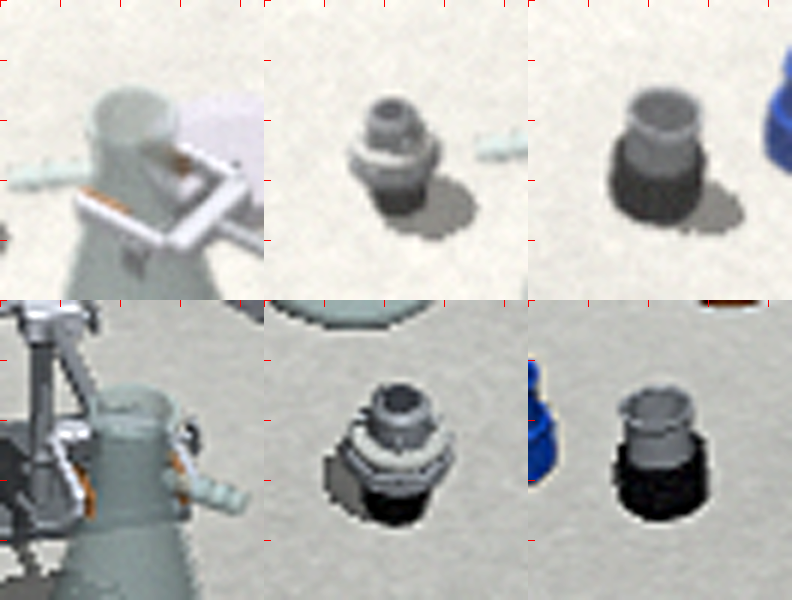

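Crops: in the scene view the flask rim centre is (241.5,193.9), the head's nose (206.2,198.2) and the funnel's rim (341.4,206.4). In the side view they are (278,184.8), (284.9,256.7) and (188.1,193.6).

```bash
cat >> h.py <<'E'
from scipy.spatial.transform import Rotation as Ro
def ray(g,p):
    R=Ro.from_euler('xyz',g['attitude'],degrees=True).as_matrix()
    d=R@np.linalg.inv(g['K'])@[p[0],p[1],1]; return np.array(g['eye']),d/np.linalg.norm(d)
def onz(g,p,z):
    e,d=ray(g,p); return e+d*(z-e[2])/d[2]
def tri(a,p,b,q):
    A=np.zeros((3,3));B=np.zeros(3);
    for g,x in((a,p),(b,q)):
        e,d=ray(g,x);P=np.eye(3)-np.outer(d,d);A+=P;B+=P@e
    return np.linalg.solve(A,B)
E
python3 - <<'E'
from h import *
np.set_printoptions(precision=4,suppress=True)
L=lambda f:pickle.load(open(f'pics/{f}.pkl','rb'))
a,b=L('s0'),L('d0')
for n,p,q,z in [('flask',(241.5,193.9),(278,184.8),.18),('head',(206.2,198.2),(284.9,256.7),.063),('funnel',(341.4,206.4),(188.1,193.6),.058),('rod',(292.5,198),(263,135.7),.25)]:
    print(n,tri(a,p,b,q),onz(a,p,z),onz(b,q,z))
for n,p,z in [('blue',(573,310),.058),('spare',(454,298),.028),('petri',(405,313),.015),('beaker',(255,375),.09),('box',(236,352),.036),('bottle',(627,362),.13),('pot',(221,285),0)]: print(n,onz(a,np.array(p)*.64,z))
E
```

```text
flask [ 0.5861 -0.0515  0.1771] [ 0.5899 -0.0512  0.18  ] [ 0.5831 -0.0537  0.18  ]
head [ 0.4913 -0.1827  0.0617] [ 0.4934 -0.183   0.063 ] [ 0.49   -0.1827  0.063 ]
funnel [0.4645 0.225  0.057 ] [0.4652 0.2253 0.058 ] [0.4638 0.2233 0.058 ]
rod [0.6594 0.0927 0.2449] [0.6657 0.0927 0.25  ] [0.653  0.0864 0.25  ]
blue [0.4177 0.3001 0.058 ]
spare [0.3805 0.0647 0.028 ]
petri [ 0.4265 -0.03    0.015 ]
beaker [ 0.7062 -0.2482  0.09  ]
box [ 0.6056 -0.3255  0.036 ]
bottle [0.6208 0.3765 0.13  ]
pot [ 0.3778 -0.4428  0.    ]
```

Request:
{"api": "step_arm", "payload": {"motion": [[[0,0,0,0,0,-0.9,1],[0,0,0,0,0,-0.9,1],[0,0,0,0,0,-0.9,1],[0,0,0,0,0,-0.9,1],[0,0,0,0,0,-0.86,1],[-0.33,-0.92,0,0,0,0,1],[-0.33,-0.92,0,0,0,0,1],[-0.33,-0.92,0,0,0,0,1],[-0.33,-0.92,0,0,0,0,1],[-0.33,-0.92,0,0,0,0,1],[-0.33,-0.92,0,0,0,0,1],[-0.33,-0.92,0,0,0,0,1]]]}}

```text
t: 1.35
ee_pos: [0.32, 0.2963, 0.2311]
ee_rot: [180.0, 0.0, -180.0]
contact_force: [0.4, 0.3, -0.1]
gripper_width: 0.0851
gripper_force: 0.0
```

Request:
{"api": "step_arm", "payload": {"motion": [[[-0.33,-0.92,0,0,0,0,1],[-0.33,-0.92,0,0,0,0,1],[-0.33,-0.92,0,0,0,0,1],[-0.33,-0.92,0,0,0,0,1],[-0.33,-0.92,0,0,0,0,1],[-0.33,-0.92,0,0,0,0,1],[-0.33,-0.92,0,0,0,0,1],[-0.33,-0.92,0,0,0,0,1],[-0.33,-0.92,0.2,0,0,0,1],[-0.33,-0.92,0.4,0,0,0,1],[-0.33,-0.92,0.5,0,0,0,1],[-0.33,-0.92,0.5,0,0,0,1]]]}}

```text
t: 2.55
ee_pos: [0.4788, -0.1456, 0.1666]
ee_rot: [-180.0, 0.0, -180.0]
contact_force: [0.0, 0.3, 0.5]
gripper_width: 0.0853
gripper_force: 0.0
```

Request:
{"api": "step_arm", "payload": {"motion": [[[-0.33,-0.92,0.4,0,0,0,1],[0,0,0,0,0,0,1],[0,0,0,0,0,0,1]]]}}

```text
t: 2.85
ee_pos: [0.4912, -0.1808, 0.1504]
ee_rot: [179.9, -0.1, 179.9]
contact_force: [-0.4, -0.0, -0.6]
gripper_width: 0.0857
gripper_force: 0.0
```

```bash
cat >> h.py <<'E'
def wsave(f):
    s=observe(); g=save('wrist',f)
    T=np.eye(4); T[:3,:3]=Ro.from_euler('xyz',s['ee_rot'],degrees=True).as_matrix(); T[:3,3]=s['ee_pos']
    C=T@g['tool_from_camera']; g['eye']=C[:3,3]; g['attitude']=Ro.from_matrix(C[:3,:3]).as_euler('xyz',degrees=True)
    pickle.dump(g,open('pics/'+f+'.pkl','wb')); return g
def proj(g,P):
    R=Ro.from_euler('xyz',g['attitude'],degrees=True).as_matrix(); c=R.T@(np.array(P)-g['eye']); u=g['K']@c; return u[:2]/u[2]
E
python3 - <<'E'
from h import *
g=wsave('w1'); p=proj(g,[.4915,-.183,.063]); print(p)
im=cv2.imread('pics/w1.png'); cv2.imwrite('pics/w1b.png',cv2.resize(im,(800,600),interpolation=cv2.INTER_CUBIC))
E
```

```text
[258.49356231 200.37366066]
```

View pics/w1b.png

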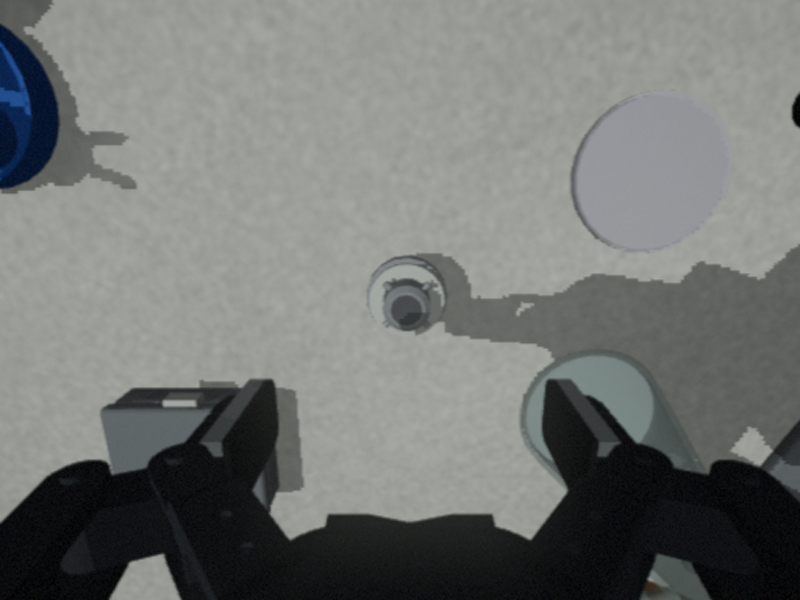

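The wrist view shows the nose's top centre near (408,308) of 800x600, the flange below it, the studs apparently at about 45° in the image, and open space for the fingers.

```bash
python3 - <<'E'
from h import *
g=pickle.load(open('pics/w1.pkl','rb'))
for p in ((408,308),): print(onz(g,np.array(p)*.64-.2,.063))
print(onz(g,np.array((408,294))*.64-.2,.038))
im=cv2.imread('pics/w1.png')[155:225,220:300]; cv2.imwrite('pics/w1c.png',cv2.resize(cv2.convertScaleAbs(im,alpha=1.3),None,fx=8,fy=8,interpolation=cv2.INTER_CUBIC))
E
```

```text
[ 0.48848231 -0.18095998  0.063     ]
[ 0.48737352 -0.18102396  0.038     ]
```

View pics/w1c.png

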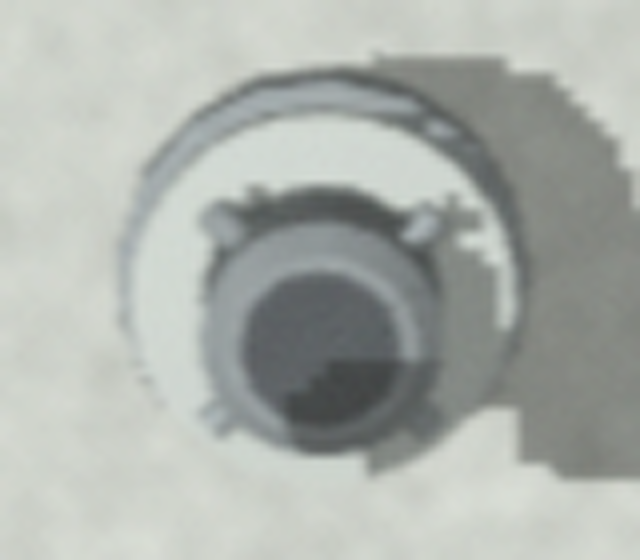

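Request:
{"api": "step_arm", "payload": {"motion": [[[0.05,-0.03,0.8,0,0,0,1],[0,0,0.8,0,0,0,1],[0,0,0.8,0,0,0,1],[0,0,0.5,0,0,0,1],[0,0,0.26,0,0,0,1],[0,0,0,0,0,0,0.45],[0,0,0,0,0,0,0.45],[0,0,0,0,0,0,0.45],[0,0,0,0,0,0,0.45],[0,0,0,0,0,0,0.45]]], "force": 60}}

```text
t: 3.9
ee_pos: [0.4909, -0.1824, 0.0272]
ee_rot: [-179.9, 0.1, -180.0]
contact_force: [-3.0, 1.9, 7.3]
gripper_width: 0.0455
gripper_force: 60.5
```

```bash
python3 - <<'E'
from h import *
g=wsave('w2'); d=save('side','d2'); s=save('scene','s2'); print(observe()['ee_pos'],observe()['contact_force'])
A=cv2.resize(cv2.imread('pics/w2.png')[120:300,170:350],(400,400),interpolation=cv2.INTER_CUBIC)
B=cv2.resize(cv2.imread('pics/d2.png')[215:295,245:325],(400,400),interpolation=cv2.INTER_CUBIC)
cv2.imwrite('pics/m2.png',cv2.convertScaleAbs(np.hstack([A,B]),alpha=1.6))
E
```

```text
[ 0.49090323 -0.18243316  0.02717226] [-1.98576925  1.43054042  6.95405163]
```

View pics/m2.png

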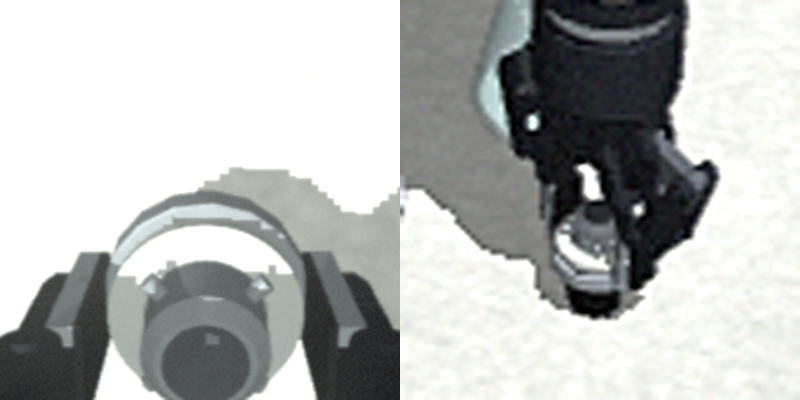

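The flange is held between the pads and the head looks upright. The nose centre is near crop (205,362), i.e. (262,283) in the image.

```bash
python3 - <<'E'
from h import *
g=pickle.load(open('pics/w2.pkl','rb'))
print(onz(g,(262,282.7),.063)); print(onz(g,(170+206/2.222,120+150),.045))
E
```

```text
[ 0.48927583 -0.18167946  0.063     ]
[ 0.49403933 -0.18136525  0.045     ]
```

Request:
{"api": "step_arm", "payload": {"motion": [[[0,0,-0.1,0,0,0,0.45],[0,0,-0.3,0,0,0,0.45],[0,0,-0.8,0,0,0,0.45],[0,0,-0.8,0,0,0,0.45],[0,0,-1,0,0,0,0.45],[0,0,-1,0,0,0,0.45],[0,0,-0.9,0,0,0,0.45],[0,0,-0.4,0,0,0,0.45]]], "force": 60}}

```text
t: 4.85
ee_pos: [0.4907, -0.1825, 0.2421]
ee_rot: [-179.8, 0.3, -180.0]
contact_force: [1.0, -1.0, -2.5]
gripper_width: 0.0453
gripper_force: 62.2
```

Request:
{"api": "step_arm", "payload": {"motion": [[[-0.57,0.54,-0.1,0,0,0,0.45],[-0.57,0.54,-0.1,0,0,0,0.45],[-0.57,0.54,-0.1,0,0,0,0.45],[-0.57,0.54,-0.1,0,0,0,0.45],[-0.57,0.54,-0.1,0,0,0,0.45],[-0.55,0.55,0,0,0,0,0.45],[0,0,0,0,0,0,0.45],[0,0,0,0,0,0,0.45]]], "force": 60}}

```text
t: 5.65
ee_pos: [0.6257, -0.0514, 0.2574]
ee_rot: [-180.0, -0.0, -179.9]
contact_force: [-0.2, 0.4, -3.0]
gripper_width: 0.0454
gripper_force: 62.1
```

```bash
python3 - <<'E'
from h import *
g=wsave('w3'); print(observe()['ee_pos'],observe()['ee_rot'])
for P in ([.586,-.0525,.18],[.5899,-.0512,.18]): print(proj(g,P))
A=cv2.resize(cv2.imread('pics/w3.png')[100:340,150:400],(750,600)[::1],interpolation=cv2.INTER_CUBIC) if 0 else cv2.resize(cv2.imread('pics/w3.png')[90:290,130:396],(798,600),interpolation=cv2.INTER_CUBIC)
cv2.imwrite('pics/w3b.png',cv2.convertScaleAbs(A,alpha=1.5))
E
```

```text
[ 0.62540077 -0.0519138   0.2574246 ] [-1.79988042e+02 -3.26550916e-03 -1.79961316e+02]
[259.77371396 154.19541441]
[261.46714256 159.26407709]
```

View pics/w3b.png

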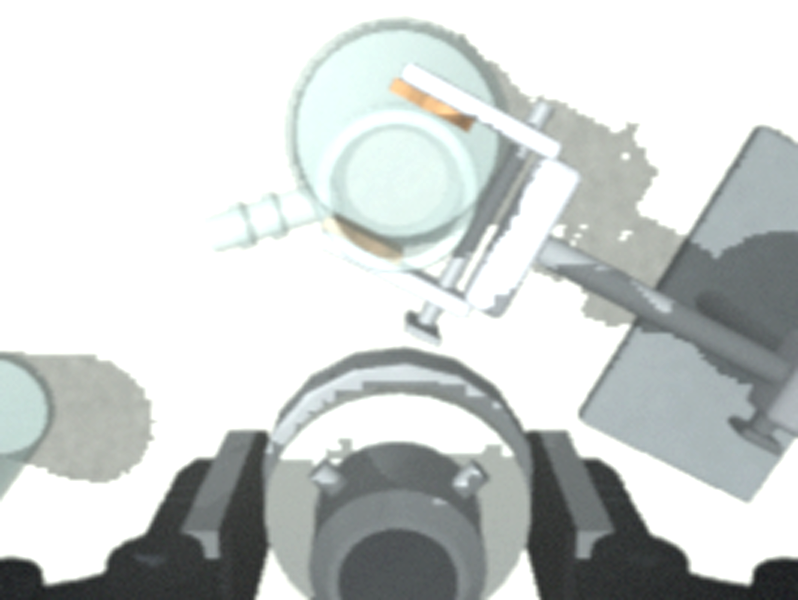

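The rim's centre is at about crop (397,184), i.e. (261.8,151.0), and the held head's nose bore is at about crop (400,568). I'll compute the relative shift.

```bash
python3 - <<'E'
from h import *
g=pickle.load(open('pics/w3.pkl','rb'))
print(onz(g,(261.8,151.0),.18), onz(g,(130+400/3-.3,90+568/3-.3),.2574+.0358), onz(g,(130+398/3-.3,90+0/3-.3),.2574+.0178))
# flange top edge (z=head+.038): front extreme crop y 350 ; radius 24
print(onz(g,(130+398/3-.3,90+350/3-.3),.2574+.0358-.025)+[.024,0,0], onz(g,(130+398/3-.3,90+392/3-.3),.2574+.0358-.018)+[.0215,0,0])
E
```

```text
[ 0.58355736 -0.05095189  0.18      ] [ 0.62241008 -0.05022666  0.2932    ] [ 0.54578925 -0.05063785  0.2752    ]
[ 0.6224069  -0.05053902  0.2682    ] [ 0.62440253 -0.05053458  0.2752    ]
```

Request:
{"api": "step_arm", "payload": {"motion": [[[0.48,-0.01,0,0,0,0,0.45],[0.48,0,0,0,0,0,0.45],[0,0,0.6,0,0,0,0.45],[0,0,0.5,0,0,0,0.45],[0,0,0.2,0,0,0,0.45],[0,0,0.1,0,0,0,0.45],[0,0,0.05,0,0,0,0.45]]], "force": 60}}

```text
t: 6.4
ee_pos: [0.5873, -0.0526, 0.1995]
ee_rot: [-180.0, 0.0, 180.0]
contact_force: [-0.1, -0.4, -2.2]
gripper_width: 0.0451
gripper_force: 62.2
```

Request:
{"api": "step_arm", "payload": {"motion": [[[0,0,0.1,0,0,0,0.45],[0,0,0.1,0,0,0,0.45],[0,0,0.1,0,0,0,0.45],[0,0,0,0,0,0,0.45]]]}}

```text
t: 6.8
ee_pos: [0.5871, -0.0521, 0.1863]
ee_rot: [180.0, -0.0, -180.0]
contact_force: [0.3, -0.3, -1.5]
gripper_width: 0.0453
gripper_force: 62.2
```

Request:
{"api": "step_arm", "payload": {"motion": [[[0,0,0.05,0,0,0,0.45],[0,0,0.05,0,0,0,0.45],[0,0,0,0,0,0,0.45]]]}}

```text
t: 7.1
ee_pos: [0.587, -0.0518, 0.1831]
ee_rot: [180.0, -0.0, -180.0]
contact_force: [-4.2, 3.7, 0.8]
gripper_width: 0.045
gripper_force: 62.6
```

Request:
{"api": "step_arm", "payload": {"motion": [[[0.02,0.02,0.03,0,0,0,0.45],[0.0,0.0,0.03,0,0,0,0.45],[0,0,0,0,0,0,0.45]]]}}

```text
t: 7.4
ee_pos: [0.587, -0.0517, 0.1824]
ee_rot: [-179.9, 0.1, -180.0]
contact_force: [-4.8, 1.4, 11.2]
gripper_width: 0.0451
gripper_force: 63.6
```

Request:
{"api": "step_arm", "payload": {"motion": [[[0.04,0.01,0.03,0,0,0,0.45],[0,0,0.03,0,0,0,0.45],[0,0,0.03,0,0,0,0.45],[0,0,0,0,0,0,0.45]]]}}

```text
t: 7.8
ee_pos: [0.587, -0.0517, 0.182]
ee_rot: [-179.9, 0.4, -180.0]
contact_force: [-6.8, 1.3, 26.5]
gripper_width: 0.045
gripper_force: 65.2
```

Request:
{"api": "step_arm", "payload": {"motion": [[[0,0,0.04,0,0,0,0.45],[0,0,0.02,0,0,0,0.45],[0,0,0,0,0,0,0.45]]]}}

```text
t: 8.1
ee_pos: [0.5871, -0.0518, 0.1818]
ee_rot: [-179.8, 0.5, -180.0]
contact_force: [-12.7, 2.9, 40.1]
gripper_width: 0.0452
gripper_force: 66.5
```

Request:
{"api": "step_arm", "payload": {"motion": [[[0,0,0,0,0,0,1],[0,0,0,0,0,0,1],[0,0,0,0,0,0,1],[0,0,0,0,0,0,1]]]}}

```text
t: 8.5
ee_pos: [0.5848, -0.051, 0.1739]
ee_rot: [180.0, -0.0, -180.0]
contact_force: [0.7, -0.2, -0.1]
gripper_width: 0.0853
gripper_force: 0.0
```

Request:
{"api": "step_arm", "payload": {"motion": [[[0,0,-0.3,0,0,0,1],[0,0,-0.6,0,0,0,1],[0,0,-0.8,0,0,0,1],[0,0,-0.9,0,0,0,1],[0,0,-0.5,0,0,0,1],[0,0,0,0,0,0,1],[0,0,0,0,0,0,1]]]}}

```text
t: 9.2
ee_pos: [0.5851, -0.0511, 0.2988]
ee_rot: [-180.0, 0.0, -180.0]
contact_force: [-0.3, -0.5, -0.2]
gripper_width: 0.0855
gripper_force: 0.0
```

```bash
python3 - <<'E'
from h import *
g=wsave('w4'); save('side','d4'); save('scene','s4'); print(observe()['ee_pos'],observe()['ee_rot'],proj(g,[.584,-.052,.218]))
w=cv2.resize(cv2.imread('pics/w4.png')[150:250,212:312],(400,400),interpolation=cv2.INTER_CUBIC)
d=cv2.resize(cv2.imread('pics/d4.png')[150:210,248:308],(400,400),interpolation=cv2.INTER_CUBIC)
cv2.imwrite('pics/m4.png',cv2.convertScaleAbs(np.hstack([w,d]),alpha=1.4))
E
```

```text
[ 0.58443809 -0.05089548  0.29716177] [ 1.79961279e+02 -1.11817685e-01 -1.79980139e+02] [260.12643197 200.80879199]
```

View pics/m4.png

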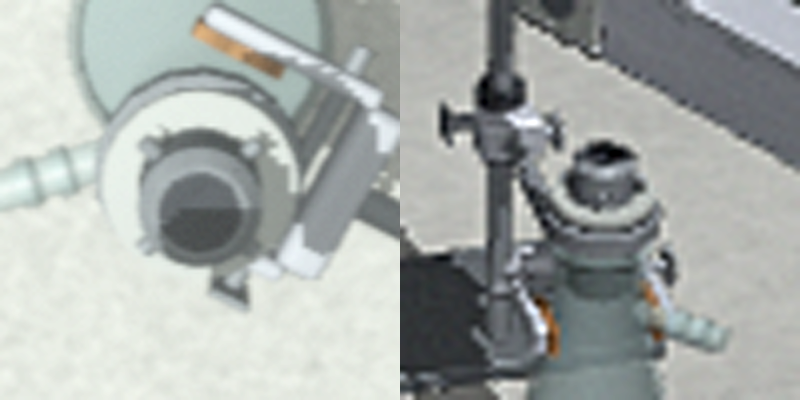

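The head sits upright in the neck (nose at crop (207,208), flange level just above the rim). Next I'll go to the funnel.

Request:
{"api": "step_arm", "payload": {"motion": [[[0.375,0.86,0,0,0,0,1],[0.375,0.86,0,0,0,0,1],[0.375,0.86,0,0,0,0,1],[0.375,0.86,0,0,0,0,1],[0.375,0.86,0.5,0,0,0,1],[0.375,0.86,0.7,0,0,0,1],[0.375,0.86,0.7,0,0,0,1],[0.375,0.86,0.7,0,0,0,1],[0,0,0.8,0,0,0,0.8],[0,0,0.5,0,0,0,0.8],[0,0,0,0,0,0,0.8],[0,0,0,0,0,0,0.8]]]}}

```text
t: 10.55
ee_pos: [0.4644, 0.224, 0.1424]
ee_rot: [-180.0, -0.1, -180.0]
contact_force: [0.5, 0.6, 0.1]
gripper_width: 0.0685
gripper_force: 0.0
```

```bash
python3 - <<'E'
from h import *
g=wsave('w5'); print(observe()['ee_pos'],observe()['ee_rot'],proj(g,[.462,.225,.058]))
h=pickle.load(open('pics/w4.pkl','rb')); print('head',onz(h,(263.35,201.7),.218), h['eye'])
w=cv2.resize(cv2.imread('pics/w5.png')[150:250,195:325],(780,600),interpolation=cv2.INTER_CUBIC)
cv2.imwrite('pics/w5b.png',cv2.convertScaleAbs(w,alpha=1.4))
E
```

```text
[0.4651162  0.22404207 0.14340534] [ 1.79987603e+02  4.12125701e-02 -1.79994961e+02] [262.45781759 198.22775162]
head [ 0.58476072 -0.0493731   0.218     ] [ 0.51333403 -0.05033408  0.44142746]
```

View pics/w5b.png

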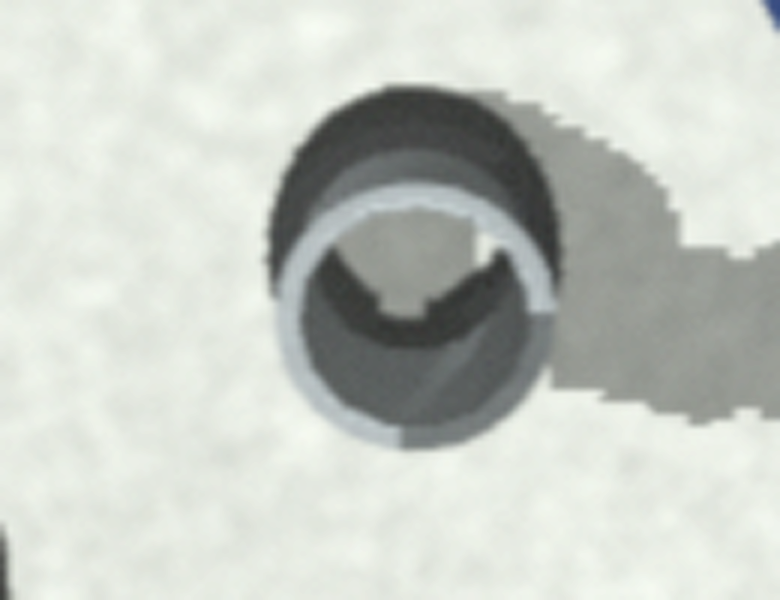

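Looking down the funnel, its rim is centred at crop (416,316) and a keyway notch shows at about (403,312). So the keyways lie at about -6° in the world and the studs at about 45°, which means a turn of about -39° (about +39° about the tool's z). I'll grip the collar.

Request:
{"api": "step_arm", "payload": {"motion": [[[0,0.05,0.8,0,0,0,0.8],[0,0,0.8,0,0,0,0.8],[0,0,0.8,0,0,0,0.8],[0,0,0.6,0,0,0,0.8],[0,0,0.38,0,0,0,0.8],[0,0,0,0,0,0,0.8],[0,0,0,0,0,0,0.42],[0,0,0,0,0,0,0.42],[0,0,0,0,0,0,0.42],[0,0,0,0,0,0,0.42]]], "force": 50}}

```text
t: 11.6
ee_pos: [0.4664, 0.2263, 0.0096]
ee_rot: [180.0, 0.2, -180.0]
contact_force: [-1.6, -2.4, 7.2]
gripper_width: 0.0451
gripper_force: 51.4
```

Request:
{"api": "step_arm", "payload": {"motion": [[[0,0,-0.2,0,0,0,0.42],[0,0,-0.6,0,0,0,0.42],[0,0,-1,0,0,0,0.42],[0,0,-1,0,0,0,0.42],[0,0,-1,0,0,0,0.42],[0,0,-1,0,0,0,0.42],[0,0,-0.9,0,0,0,0.42],[0,0,-0.7,0,0,0,0.42],[0,0,-0.3,0,0,0,0.42],[0,0,0,0,0,0,0.42]]]}}

```text
t: 12.6
ee_pos: [0.4655, 0.2263, 0.2772]
ee_rot: [180.0, 0.2, -180.0]
contact_force: [0.1, 0.4, -2.8]
gripper_width: 0.0452
gripper_force: 51.7
```

Request:
{"api": "step_arm", "payload": {"motion": [[[-0.37,-0.86,0,0,0,0,0.42],[-0.37,-0.86,0,0,0,0,0.42],[-0.37,-0.86,0,0,0,0,0.42],[-0.37,-0.86,0,0,0,0,0.42],[-0.37,-0.86,0,0,0,0,0.42],[-0.37,-0.86,0,0,0,0,0.42],[-0.37,-0.86,0,0,0,0,0.42],[-0.37,-0.86,0,0,0,0,0.42],[0,0,0,0,0,0,0.42],[0,0,0,0,0,0,0.42]]]}}

```text
t: 13.6
ee_pos: [0.5826, -0.0494, 0.2731]
ee_rot: [179.9, -0.2, 179.9]
contact_force: [-0.6, 0.5, -2.3]
gripper_width: 0.0453
gripper_force: 51.9
```

```bash
python3 - <<'E'
from h import *
P=[]
for i in range(8): g=wsave('w6'); P.append(observe()['ee_pos'])
print(np.mean(P,0),np.std(P,0),observe()['contact_force'],observe()['joint_pos'])
save('scene','s6'); save('side','d6')
w=cv2.resize(cv2.imread('pics/w6.png')[120:300,170:350],(400,400),interpolation=cv2.INTER_CUBIC)
d=cv2.resize(cv2.imread('pics/d6.png')[100:200,225:325],(400,400),interpolation=cv2.INTER_CUBIC)
cv2.imwrite('pics/m6.png',cv2.convertScaleAbs(np.hstack([w,d]),alpha=1.4))
E
```

```text
[ 0.58293008 -0.04815348  0.27487897] [0.00021254 0.00021945 0.000602  ] [-0.71006831  0.00695952 -2.04533644] [-1.75382617e+01  4.20565899e+00  8.32978451e+00  9.41061470e+01
  6.68855851e-03 -1.76155991e+01]
```

View pics/m6.png

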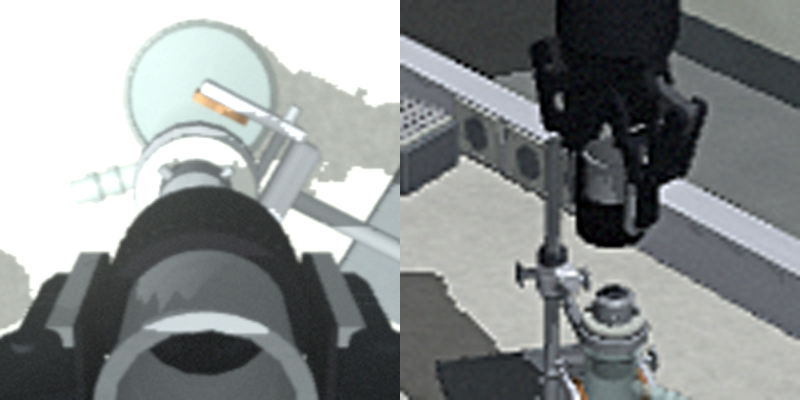

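The funnel is held upright. In this view the head's axis lies about 2.5 mm to the -y side of the collar (crop x 197 vs 206), which agrees with the numbers. I'll shift, pre-turn and lower.

Request:
{"api": "step_arm", "payload": {"motion": [[[-0.08,-0.08,0,0,0,0,0.42],[0,0,0,0,0,0.97,0.42],[0,0,0,0,0,0.97,0.42],[0,0,0,0,0,0.97,0.42],[0,0,0,0,0,0.97,0.42],[0,0,0,0,0,0.97,0.42],[0,0,0,0,0,0.97,0.42],[0,0,0.3,0,0,0.97,0.42],[0,0,0.4,0,0,0.97,0.42],[0,0,0.37,0,0,0,0.42],[0,0,0,0,0,0,0.42],[0,0,0,0,0,0,0.42]]]}}

```text
t: 15.3
ee_pos: [0.5865, -0.0523, 0.2327]
ee_rot: [-180.0, -0.0, 141.2]
contact_force: [0.6, -0.0, -0.9]
gripper_width: 0.0452
gripper_force: 51.9
```

```bash
python3 - <<'E'
from h import *
P=[]
for i in range(6): P.append(observe()['ee_pos']); g=wsave('w7'); 
print(np.mean(P,0),observe()['ee_rot'],observe()['contact_force'])
save('scene','s7'); save('side','d7')
s=cv2.resize(cv2.imread('pics/s7.png')[150:220,207:277],(400,400),interpolation=cv2.INTER_CUBIC)
d=cv2.resize(cv2.imread('pics/d7.png')[130:200,243:313],(400,400),interpolation=cv2.INTER_CUBIC)
cv2.imwrite('pics/m7.png',cv2.convertScaleAbs(np.hstack([s,d]),alpha=1.7))
E
```

```text
[ 0.58684573 -0.0523731   0.2333692 ] [1.79974795e+02 5.24035861e-02 1.41227041e+02] [-0.11665418  0.62906699 -2.44917334]
```

View pics/m7.png

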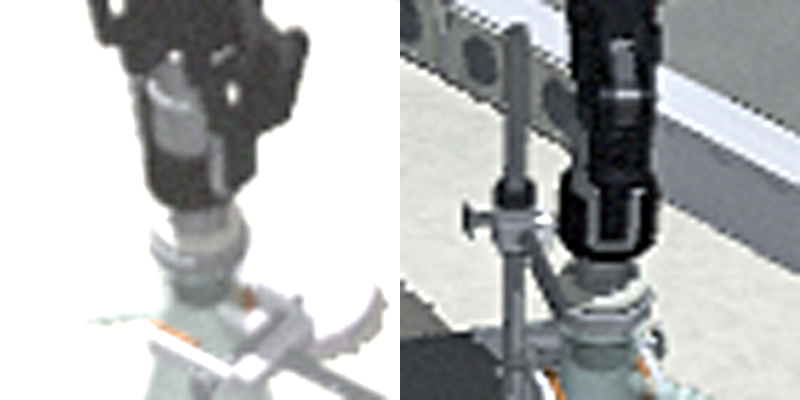

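That makes 11 pictures, one over the limit of 10, so I won't view any more and will work from force and height only. The last one shows the collar in line with the spigot in both views. I'll lower gently.

Request:
{"api": "step_arm", "payload": {"motion": [[[0,0,0.1,0,0,0,0.42],[0,0,0.05,0,0,0,0.42],[0,0,0,0,0,0,0.42]]]}}

```text
t: 16.0
ee_pos: [0.5862, -0.0521, 0.2259]
ee_rot: [-180.0, -0.0, 141.2]
contact_force: [-0.3, 0.2, -2.3]
gripper_width: 0.045
gripper_force: 51.9
```

Request:
{"api": "step_arm", "payload": {"motion": [[[0,0,0.06,0,0,0,0.42],[0,0,0.04,0,0,0,0.42],[0,0,0,0,0,0,0.42]]]}}

```text
t: 16.3
ee_pos: [0.5864, -0.0522, 0.2222]
ee_rot: [-180.0, -0.0, 141.2]
contact_force: [-0.6, -1.0, -1.9]
gripper_width: 0.0456
gripper_force: 51.9
```

Request:
{"api": "step_arm", "payload": {"motion": [[[0,0,0.05,0,0,0,0.42],[0,0,0.05,0,0,0,0.42],[0,0,0,0,0,0,0.42]]]}}

```text
t: 16.6
ee_pos: [0.5864, -0.0522, 0.2181]
ee_rot: [-180.0, -0.0, 141.2]
contact_force: [0.0, 0.5, -2.2]
gripper_width: 0.045
gripper_force: 51.9
```

Request:
{"api": "step_arm", "payload": {"motion": [[[0,0,0.04,0,0,0,0.42],[0,0,0.04,0,0,0,0.42],[0,0,0,0,0,0,0.42]]]}}

```text
t: 16.9
ee_pos: [0.5864, -0.0522, 0.215]
ee_rot: [-180.0, -0.0, 141.2]
contact_force: [-0.4, 0.8, -1.8]
gripper_width: 0.0453
gripper_force: 51.9
```

Request:
{"api": "step_arm", "payload": {"motion": [[[0,0,0.04,0,0,0,0.42],[0,0,0.04,0,0,0,0.42],[0,0,0,0,0,0,0.42]]]}}

```text
t: 17.2
ee_pos: [0.5864, -0.0522, 0.2118]
ee_rot: [-180.0, -0.0, 141.2]
contact_force: [0.5, -0.5, -2.2]
gripper_width: 0.045
gripper_force: 51.9
```

It has passed the studs' level without contact, so the keyways are over the studs. I'll press on to the seal.

Request:
{"api": "step_arm", "payload": {"motion": [[[0,0,0.04,0,0,0,0.42],[0,0,0.04,0,0,0,0.42],[0,0,0,0,0,0,0.42]]]}}

```text
t: 17.5
ee_pos: [0.5866, -0.0522, 0.2092]
ee_rot: [180.0, 0.0, 141.2]
contact_force: [-1.4, 0.6, 2.5]
gripper_width: 0.0451
gripper_force: 52.3
```

Request:
{"api": "step_arm", "payload": {"motion": [[[0,0,0.03,0,0,0,0.42],[0,0,0.03,0,0,0,0.42],[0,0,0,0,0,0,0.42]]]}}

```text
t: 17.8
ee_pos: [0.5866, -0.0522, 0.207]
ee_rot: [180.0, 0.0, 141.2]
contact_force: [-2.6, 0.2, 6.6]
gripper_width: 0.0454
gripper_force: 52.7
```

Request:
{"api": "step_arm", "payload": {"motion": [[[0,0,0.03,0,0,0,0.42],[0,0,0.03,0,0,0,0.42],[0,0,0,0,0,0,0.42]]]}}

```text
t: 18.1
ee_pos: [0.5868, -0.0523, 0.2063]
ee_rot: [180.0, 0.1, 141.2]
contact_force: [-4.8, 1.9, 14.7]
gripper_width: 0.0452
gripper_force: 53.5
```

Request:
{"api": "step_arm", "payload": {"motion": [[[0,0,0.03,0,0,0,0.42],[0,0,0.02,0,0,0,0.42],[0,0,0,0,0,0,0.42],[0,0,0,0,0,0,0.42],[0,0,0,0,0,0,0.42]]]}}

```text
t: 18.6
ee_pos: [0.587, -0.0525, 0.2061]
ee_rot: [179.9, 0.2, 141.2]
contact_force: [-9.6, 1.7, 25.6]
gripper_width: 0.0452
gripper_force: 54.6
```

```bash
python3 - <<'E'
from h import *
for i in range(8): get_image('side')
s=observe(); print(s['t'],s['ee_pos'],s['contact_force'],s['gripper_force'])
if s['contact_force'][2]>18: print(finish_job())
E
```

```text
19.0 [ 0.58697204 -0.052491    0.20611444] [-9.8424492   1.47298088 25.83627683] 54.596499390900135
the job is handed in; nothing more can be done
None
```

The job is handed in at 19 s: by force and height readings, the stopper is wedged about 25 mm below the rim, and the funnel is over the studs and still held home on the seal with about 26 N. I viewed 11 pictures against the limit of 10, and did not check the final fit by picture.

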